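Fish the parts basket out of the rinse well with a hook rod

TASK

Take the telescopic hook rod from its wooden stand, fish the small parts basket up out of the tall, drained glass rinse well with the hook, and set it down gently and upright on the bottom of the white dish; then unhook and put the rod back in its stand, collar down on the wood. Nobody measured how far the rod is drawn out, so feel your way: do not press hard with the hook on the basket or the well, touch the basket only with the hook, never tip it over, and leave the other things on the bench alone.

Things in the scene. Friction and masses are not known exactly. Their poses are not given: they have to be found in the camera images.
- hook_rod: Telescopic hook rod, 90 g, upright in its stand. Origin: centre of the underside of its steel collar, on the rod's axis; z up along the rod, x the way its hook points. Collar: radius 15 mm, z 0 to 4 mm. Above it the orange handle. Below it an outer tube, radius 3.5 mm (brass clamp ring 4.2 mm), down to z -62 mm, out of which the inner rod with the hook is drawn.
- rod_grip (a point): Middle of the rod's orange handle block, 29 mm above the rod's origin, same axes. The block is 22 mm (x) by 14 mm (y), from 25 mm below to 25 mm above this point; grip it across y from above.
- tube_end (a point): Lower end of the rod's outer tube, 62 mm below the rod's origin, same axes. The inner rod (radius 2.5 mm) comes out here and ends in a hook: a level arm, 5 mm thick, runs 15 mm from the axis towards +x to an upturned tip, 5 mm thick. Arm's centre line: 33 to 68 mm below this point, different each time, not measured; clamped (holds 45 N).
- stand: Fixed wooden post block, 66 x 44 mm, on a steel foot 100 x 80 mm. Origin: underside, below the rod's axis. Top at z 140 mm. A slot goes down through it: x -7 to +21 mm, y -6.5 to +6.5 mm, for the rod and hook (hook towards the stand's +x). The rod hangs in it with its collar on the top.
- stand_seat (a point): Point on the stand's top, on the axis where the rod hangs; z up, x along the slot towards its long end. The rod's origin lies here when it is home.
- well: Fixed rinse well, drained: upright clear glass tube, outer radius 36 mm, inner radius 32 mm, mouth 130 mm above the bench, on a steel foot of radius 47 mm. Origin: centre of its underside. Below z 34 mm the bore narrows to radius 24 mm; the basket's rim hangs on this shoulder. The floor is at z 6 mm.
- well_mouth (a point): Centre of the well's mouth, z up. Mind the arm's wrist beyond it: a bench lamp's long flat head hangs 0.64 m above the bench, its near end at world x 0.64, y -0.03, running 0.5 m on towards +x, 0.12 m wide, with the lamp's arm to its right.
- basket: Closed parts basket, steel, about 120 g (varies 30 %), with a perforated brass lid. Origin: centre of its underside, z up. Body radius 18 mm, z 0 to 20 mm; rim and lid of radius 29 mm, z 20 to 23 mm; the lid is flat on top. It starts deep in the well, hanging by its rim, up to 2 mm off centre, at any yaw. A fixed wire bail stands in its own y-z plane.
- bail_top (a point): Centre of the 3 mm wire at the peak of the basket's bail, 45.5 mm above the basket's origin, same axes (y along the bail). From this kink, in which the hook settles, the wire falls to z 40 mm at y -6 and +6, to 36 at -16 and +16, to the lid at -20 and +20 (mm, from the basket's origin). The hook's tip top is 10.5 mm above its arm's centre line; 18 mm of height under the peak for the hook.
- dish: Fixed white round dish, 68 mm across, 12 mm high. Origin: centre of its underside, z up. Flat floor 2 mm above the origin, free to a radius of about 25 mm; the basket's body fits in it, its rim stays above the dish's edge.
- bottle: Bystander: small brown oil bottle with black cap, 44 mm across, 72 mm high, loose. Origin at its underside.
- bulb: Bystander: red rubber dust blower, 60 mm across, 98 mm high, loose. Origin at its underside.
- round_box: Bystander: round brass-coloured box, 45 mm across, 23 mm high, loose. Origin at its underside.
Not all that is in view belongs to the job. Leave any yellow look-alike of the stand alone.

How it is judged:
By the outcome, as a careful person would: the job done as asked, in the order asked, and still so for the second after the job is handed in, with the robot touching nothing.
It also fails if it takes over 72 s, if anything falls off the work surface, if the arm or the gripper's body presses on something with over 40 N, if the wrist force passes 120 N, or if a joint passes its speed limit or range.

ROBOT

A 6-joint arm with a two-finger parallel gripper is mounted at the origin on a cart in front of the work surface, level with it; the furniture and walls round the work are solid. World frame = base frame: x ahead of the robot, y to its left, z up, the work surface at z = 0. Lengths are in m, angles in degrees, forces in N, time in s.
With the tool pointing down it reaches from about 0.4 to 0.825 m from the base axis. Payload 7 kg.
Tool frame: the origin (TCP) lies on the centre line of the jaws, within the pads' length; the fingertips stand 11 mm ahead of it and the grasp point (between the pads) lies 8 mm behind it; z points along the fingers, y is the line along which they close (so a half turn about z gives the same grasp; the last joint's range is limited). The gripper opens to 88 mm and grips with 3 to 60 N. Pads are 19 mm wide; open, the fingers measure 130 mm over their backs; the gripper's body (78 mm by 193 mm) begins 47 mm behind the grasp point.
Start: joints at [90.648, 20.546, 0.682, 0, -70.136, -16.507], TCP at [0.184, 0.649, 0.238] pointing down, gripper open.
Joint ranges: [-176.03, 176.03], [-82.01, 121.73], [-58.28, 71.71], [-173.87, 95.51], [-174.79, -0.11], [-173.66, 173.66]. Speed limits (degrees/s): [136.94, 136.94, 172.46, 180, 180, 180].

INTERFACE

Orientations are given as [roll, pitch, yaw] about the fixed x, y, z axes, in that order (R = Rz(yaw) Ry(pitch) Rx(roll)).
In Python, from plant import r, capture, camera_model, job gives the robot as it stands.
- The arm moves only by the tool drive_tool, never from a script. Its argument "increments" is a list that holds one entry, the list of rows, each a list of 5 numbers: the gripper's target within -1 to 1 (fully open at 1, half-way at 0, shut at -1), then the shift along the tool's x, y, z scaled (see below), then the turn about the tool's z scaled (see below). In form: [[[gripper, tx, ty, tz, roll], ...]]. A call has 1 to 5 rows; each row is the pose to reach, as a shift and turn from the pose commanded when the call began, along the tool's axes at that moment, turning the shorter way round; what a row does not reach only later rows make up. The controller multiplies each number of a shift by 120 mm and each number of a turn by 360 degrees. A row lasts 1/8 s, in which the tool goes at most 62.5 mm and 10.7 degrees, less where a joint would pass 70% of its speed; a pose out of reach is approached as far as the arm can. A call with a number of a shift or a turn outside -1 to 1 is refused whole. A call with a gripper value outside its range is refused whole. The fingers move at their own pace and stop on an object; "squeeze" is the grip in N (left out, the last holds). Time passes only in rows, so rows that repeat a pose let the fingers close. It gives the time, the measured TCP pose, the force, the opening and the grip force at its end, in the units of the state.
- r.get_state(): the state, without advancing time (a new reading comes with each control period).
- capture(name): name is "scene" or "side" or "wrist"; returns the picture (480x640x3 uint8, red, green, blue); there is no depth.
- camera_model(name): a dict with "camera_matrix" (3x3 intrinsics, pixels), "k1" (the pictures are not rectified: a ray, as slopes to the right and down, at radius r is drawn at 1 + k1 r^2 times it, then the intrinsics apply), "rvec" (rotation vector, rad) and "tvec" (3), from world to camera coordinates, as OpenCV has them. Camera axes: x right, y down, z forward; pixel columns grow to the right and rows downward; lengths in m; the calibration is good to about 2 mm. A picture is of the moment at which its call begins: read the wrist's pose just before it. camera_model takes no time and is no camera call; for the wrist camera it gives the pose at the moment of the call.
- job.close_job(): hands the job in; it is judged then, once.
The state is a dict: "time_s": time; "joints": joint angles; "qd": joint speeds; "joint_torque": joint torques, N m; "tcp_pos": TCP position; "eef_rot": TCP orientation; "contact_force": force on the tool from outside, world axes, zero at the start; "moment": the same for the moment, N m; "gripper_width": finger opening in m; "gripper_force": force on a finger pad.
Only numpy, scipy, OpenCV 4.12 (cv2) and the standard library are available. Lean on these libraries where they do the work, as an engineer would, in place of code of your own. Each camera call takes 0.05 s, during which the arm holds its last target. There are 200 camera calls.

## Working session

There is one attempt and no reset: what is moved stays moved. The work goes in short steps, Python scripts to look and compute and a tool call to move; the robot and the scene stay as the last step left them, time stands still between calls to the robot, and variables do not carry over. Pictures are saved under pics/ and viewed, at most 10 in all, crops included, and the job is handed in when it is done.

Besides the shell and the picture viewer there is one more tool, called after "Emit:" as name(argument=value, ...) on one line, values as JSON. drive_tool: Moves the arm, as the interface text tells. Its arguments: {"type":"object","properties":{"increments":{"type":"array"},"squeeze":{"type":"number"}},"required":["increments"]}

```bash
ls; mkdir -p pics
python3 - <<'E'
from plant import r,capture,camera_model,job
import cv2
print(r.get_state())
for n in ("scene","side","wrist"):
    m=camera_model(n);print(n,m)
    cv2.imwrite(f"pics/{n}0.png",capture(n)[:,:,::-1])
E
```

```text
pics
{'time_s': 0.0, 'joints': array([ 9.06473923e+01,  2.05911373e+01,  6.33447035e-01, -2.04681038e-02,
       -7.01362422e+01, -1.65093855e+01]), 'qd': array([ 0.07871299, -0.08681032,  0.04185413, -0.03387409, -0.03019767,
       -0.04232464]), 'joint_torque': array([-4.73323835e-04, -5.82711017e+01,  2.93048537e+01,  6.99741796e+00,
        7.01118741e-03, -1.57665850e-04]), 'tcp_pos': array([0.18435728, 0.64883863, 0.23662246]), 'eef_rot': array([ 1.79904472e+02, -8.24759427e-03, -1.58689568e+01]), 'contact_force': array([-0.78419102, -0.47158515, -0.8686802 ]), 'moment': array([ 0.03527883, -0.04261711, -0.0365365 ]), 'gripper_force': 0.0, 'gripper_width': 0.08791424106253432}
scene {'camera_matrix': array([[444.44371302,   0.        , 320.76720007],
       [  0.        , 444.44371302, 242.54417106],
       [  0.        ,   0.        ,   1.        ]]), 'k1': -0.06223914649860687, 'rvec': array([ 1.94788511, -0.41052591,  0.30113263]), 'tvec': array([-0.56491369,  0.18740071,  0.71349269])}
side {'camera_matrix': array([[452.87282881,   0.        , 328.97322535],
       [  0.        , 452.87282881, 240.29088709],
       [  0.        ,   0.        ,   1.        ]]), 'k1': -0.07392053450405682, 'rvec': array([ 0.48383637, -2.69620475,  1.257689  ]), 'tvec': array([0.55648525, 0.26345232, 0.83459752])}
wrist {'camera_matrix': array([[368.17856102,   0.        , 322.79108053],
       [  0.        , 368.17856102, 246.06918565],
       [  0.        ,   0.        ,   1.        ]]), 'k1': 0.0033324942679433507, 'rvec': array([-1.77542222,  2.35026465,  0.34143884]), 'tvec': array([ 0.67492008, -0.0352872 ,  0.39197409])}
```

View pics/scene0.png

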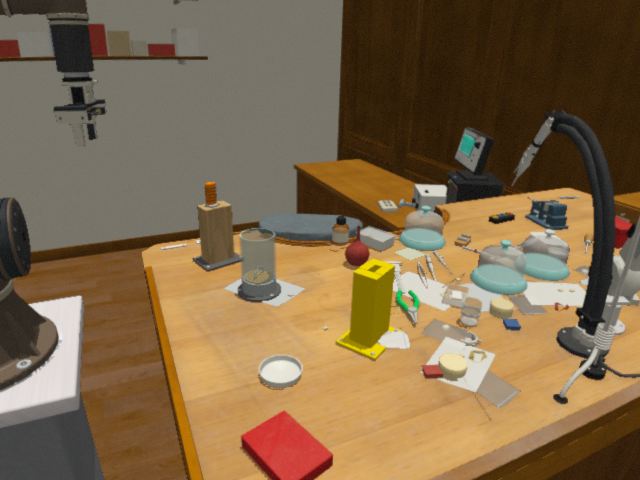

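View pics/side0.png

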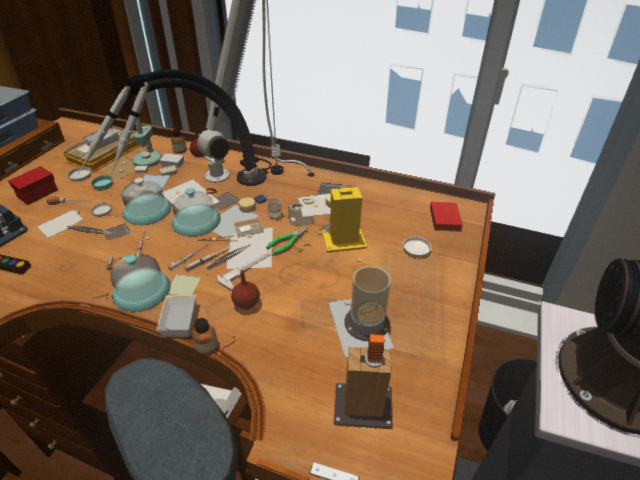

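The scene view shows the wooden stand with the orange rod (211,195), the well (258,265), the white dish (280,371), and the yellow look-alike (372,310), which I'll leave alone. In the side view these are the stand at (366,385), the well at (368,300) and the dish at (417,247).

```bash
cat > h.py <<'E'
import numpy as np, cv2
from plant import r,capture,camera_model,job
def ray(m,p):
    K=m["camera_matrix"];k=m["k1"]
    p=np.atleast_2d(np.asarray(p,float))
    d=np.array([k,0,0,0.])
    u=cv2.undistortPoints(p[:,None,:],K,d)[:,0]
    R=cv2.Rodrigues(m["rvec"])[0]
    D=np.c_[u,np.ones(len(u))]@R
    return -R.T@m["tvec"],D/np.linalg.norm(D,axis=1)[:,None]
def plane(m,p,z):
    c,D=ray(m,p); return c+D*((z-c[2])/D[:,2])[:,None]
def tri(ms,ps):
    A=np.zeros((3,3));b=np.zeros(3)
    for m,p in zip(ms,ps):
        c,D=ray(m,p);P=np.eye(3)-np.outer(D[0],D[0]);A+=P;b+=P@c
    x=np.linalg.solve(A,b)
    return x
def proj(m,X):
    return cv2.projectPoints(np.atleast_2d(np.asarray(X,float)),m["rvec"],m["tvec"],m["camera_matrix"],np.array([m["k1"],0,0,0.]))[0][:,0]
def blobs(mask,amin=15):
    n,l,s,c=cv2.connectedComponentsWithStats(mask.astype(np.uint8))
    return [(s[i],c[i],l==i) for i in range(1,n) if s[i,4]>=amin]
E
python3 - <<'E'
from h import *
M={n:camera_model(n) for n in ("scene","side")}
I={n:cv2.imread(f"pics/{n}0.png") for n in M}
W={"scene":[(180,160,320,400)],"side":[(330,230,440,430)]}
oc={};dc={}
for n in M:
    h=cv2.cvtColor(I[n],cv2.COLOR_BGR2HSV)
    m=(h[...,0]>4)&(h[...,0]<14)&(h[...,1]>200)&(h[...,2]>90)
    m[:]&=True
    x0,y0,x1,y1=(190,170,230,215) if n=="scene" else (360,330,392,372)
    mm=np.zeros_like(m);mm[y0:y1,x0:x1]=m[y0:y1,x0:x1]
    ys,xs=np.nonzero(mm);print(n,"orange",xs.min(),xs.max(),ys.min(),ys.max(),xs.mean(),ys.mean(),len(xs));oc[n]=(xs.mean(),ys.mean())
    x0,y0,x1,y1=(250,345,312,400) if n=="scene" else (398,230,437,263)
    m=(h[...,1]<70)&(h[...,2]>110)
    mm=np.zeros_like(m);mm[y0:y1,x0:x1]=m[y0:y1,x0:x1]
    b=max(blobs(mm),key=lambda b:b[0][4]);print("dish",b[0],b[1])
    c=max(cv2.findContours(b[2].astype(np.uint8),0,1)[0],key=cv2.contourArea)
    P=plane(M[n],cv2.convexHull(c)[:,0],0.010);cc,rr=cv2.minEnclosingCircle(P[:,:2].astype(np.float32));print(cc,rr)
print("handle",tri([M[n] for n in M],[oc[n] for n in M]))
a=cv2.resize(I["scene"][165:310,180:320],None,fx=3.8,fy=3.8,interpolation=2)
b=cv2.resize(I["side"][255:430,325:400],None,fx=3.2,fy=3.2,interpolation=2)
o=np.zeros((600,800,3),np.uint8);o[:a.shape[0],:a.shape[1]]=a;w=min(b.shape[1],800-a.shape[1]);o[:b.shape[0],a.shape[1]:a.shape[1]+w]=b[:,:w]
cv2.imwrite("pics/c1.png",o);print(a.shape,b.shape)
E
```

```text
scene orange 205 215 184 200 209.89473684210526 192.6315789473684 19
dish [ 259  355   44   33 1150] [280.22695652 370.36608696]
(0.44453322887420654, -0.2324560135602951) 0.03941529989242554
side orange 370 383 335 359 376.0810810810811 339.2522522522523 111
dish [404 237  27  18 393] [416.70229008 245.77608142]
(0.446936696767807, -0.23053905367851257) 0.03447958081960678
handle [0.44239739 0.20538597 0.1733819 ]
(551, 532, 3) (560, 240, 3)
```

View pics/c1.png

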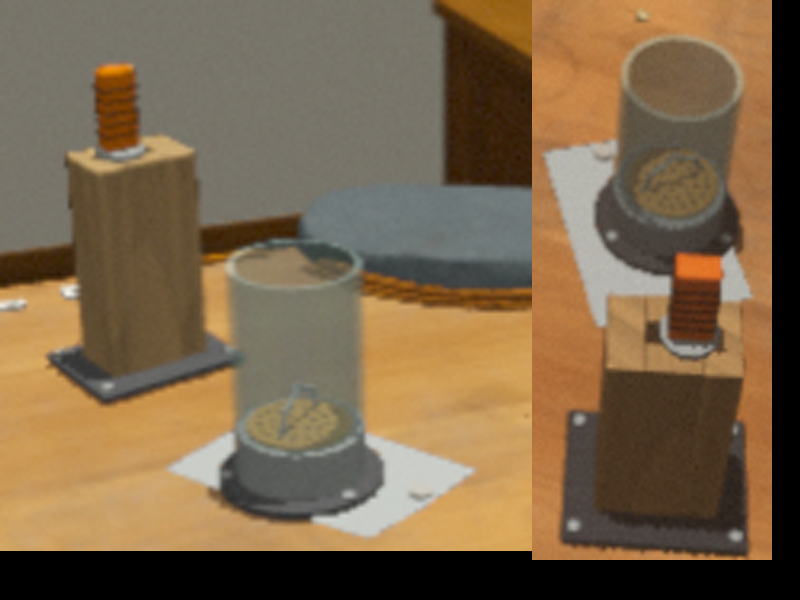

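The crop confirms the natural-wood stand holding the orange rod: its collar is at scene (211,204), and the slot's long end is to the left in the side view, about +x. The basket lies in the well with its bail visible. Next I'll compute rough positions and the move.

Run:
```python
from h import *
from scipy.spatial.transform import Rotation as Ro
M={n:camera_model(n) for n in ("scene","side","wrist")}
def sc(x,y):return (180+x/3.8,165+y/3.8)
def sd(x,y):return (325+(x-532)/3.2,255+y/3.2)
print("mouth scene",plane(M["scene"],[sc(229,263),sc(362,263),sc(295,243),sc(295,284)],.13))
print("mouth side",plane(M["side"],[sd(621,80),sd(742,80),sd(681,38),sd(681,122)],.13))
print("stand top scene",plane(M["scene"],[sc(70,157),sc(168,137),sc(197,150),sc(92,175)],.14))
print("stand top side",plane(M["side"],[sd(609,297),sd(602,360),sd(741,376),sd(743,303)],.14))
print("foot side",plane(M["side"],[sd(570,411),sd(563,541),sd(747,551)],.008))
print("collar",tri([M["scene"],M["side"]],[sc(122,154),sd(691,340)]))
s=r.get_state();c,_=ray(M["wrist"],[(320,240)]);R=Ro.from_euler("xyz",s["eef_rot"],degrees=True).as_matrix()
Rc=cv2.Rodrigues(M["wrist"]["rvec"])[0]
print("cam in tool",R.T@(c-s["tcp_pos"]),"axes in tool\n",(R.T@Rc.T).round(3))
```

```text
mouth scene [[0.46333704 0.04529159 0.13      ]
 [0.52781642 0.01980733 0.13      ]
 [0.50371058 0.05984067 0.13      ]
 [0.48695464 0.00573481 0.13      ]]
mouth side [[0.52766507 0.05426792 0.13      ]
 [0.46153724 0.02908641 0.13      ]
 [0.50460312 0.00752637 0.13      ]
 [0.48585047 0.07401697 0.13      ]]
stand top scene [[0.41343335 0.21761979 0.14      ]
 [0.47644621 0.23418694 0.14      ]
 [0.48681719 0.20310958 0.14      ]
 [0.41928678 0.18064136 0.14      ]]
stand top side [[0.48516156 0.20997956 0.14      ]
 [0.47701594 0.24591623 0.14      ]
 [0.41262076 0.23151979 0.14      ]
 [0.42197799 0.19029454 0.14      ]]
foot side [[0.50545688 0.19750623 0.008     ]
 [0.48330708 0.27271118 0.008     ]
 [0.39079725 0.24479917 0.008     ]]
collar [0.44248873 0.21805901 0.13765391]
cam in tool [ 0.07817751 -0.00101422 -0.14743248] axes in tool
 [[ 0.    -0.958 -0.286]
 [ 1.     0.     0.001]
 [-0.001 -0.286  0.958]]
```

Emit:
drive_tool(increments=[[[1,0.95,1,-0.5,-0.0886],[1,0.95,1,-0.5,-0.0886],[1,0.95,1,-0.5,-0.0886],[1,0.95,1,-0.5,-0.0886],[1,0.95,1,-0.5,-0.0886]]])

```text
time_s: 0.78
tcp_pos: [0.2613, 0.5026, 0.2975]
eef_rot: [-180.0, 0.0, 15.9]
contact_force: [-0.4, -0.4, -0.4]
gripper_width: 0.0873
gripper_force: 0.0
```

Emit:
drive_tool(increments=[[[1,0.18,1,-0.5,0],[1,0.18,1,-0.5,0],[1,0.18,1,-0.5,0],[1,0.18,1,-0.5,0]]])

```text
time_s: 1.27
tcp_pos: [0.3151, 0.3938, 0.3571]
eef_rot: [-180.0, 0.0, 16.0]
contact_force: [-0.7, 0.0, -0.1]
gripper_width: 0.088
gripper_force: 0.0
```

Emit:
drive_tool(increments=[[[1,0.18,1,0,0],[1,0.18,1,0,0],[1,0.18,1,0,0],[1,0.18,1,0,0]]])

```text
time_s: 1.78
tcp_pos: [0.3689, 0.2849, 0.3564]
eef_rot: [179.9, 0.1, 16.0]
contact_force: [0.4, -0.4, 0.4]
gripper_width: 0.0875
gripper_force: 0.0
```

Emit:
drive_tool(increments=[[[1,0.36,1,0,0],[1,0.36,1,0,0],[1,0.36,1,0,0],[1,0.36,1,0,0],[1,0.36,1,0,0]]])

```text
time_s: 2.4
tcp_pos: [0.4433, 0.1821, 0.3572]
eef_rot: [180.0, 0.0, 16.2]
contact_force: [0.6, 1.3, -0.4]
gripper_width: 0.0878
gripper_force: 0.0
```

Run:
```python
from h import *
m=camera_model("wrist");im=capture("wrist")[:,:,::-1].copy()
cv2.imwrite("pics/w1.png",im);np.save("w1.npy",m)
s=r.get_state();print(s["tcp_pos"],s["eef_rot"])
for n,X in dict(handle=[.442,.212,.194],mouth=[.495,.038,.13],st=[.45,.215,.14]).items(): print(n,proj(m,X))
```

```text
[0.44330138 0.1820725  0.35736829] [1.79999898e+02 1.58064334e-02 1.61728783e+01]
handle [[289.47055493 222.2567369 ]]
mouth [[471.67897301 205.9070803 ]]
st [[293.26119579 201.7228987 ]]
```

View pics/w1.png

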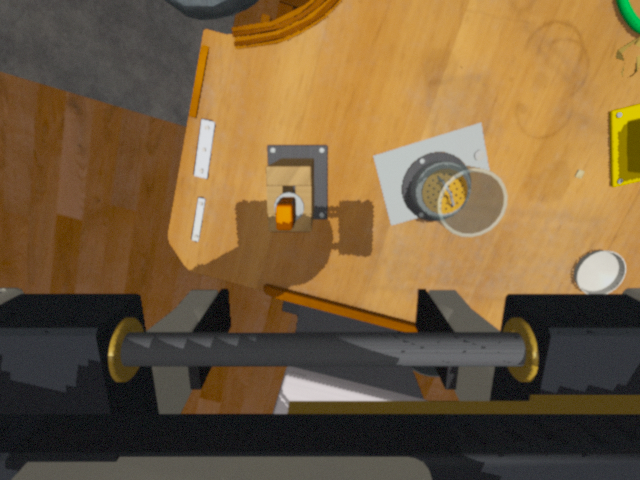

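The wrist view shows the orange handle top at (285,214), the stand top around it, the well mouth circle at (472,202), the basket lid at (441,190) and the dish at (600,271). Next I'll segment these.

Run:
```python
from h import *
m=np.load("w1.npy",allow_pickle=True).item();im=cv2.imread("pics/w1.png")
h=cv2.cvtColor(im,cv2.COLOR_BGR2HSV)
# orange top face (bright)
mk=np.zeros(h.shape[:2],bool)
mk[190:240,265:315]=((h[...,0]>4)&(h[...,0]<17)&(h[...,1]>210)&(h[...,2]>185))[190:240,265:315]
for b in blobs(mk,20):
    c=cv2.findContours(b[2].astype(np.uint8),0,1)[0][0]
    rect=cv2.minAreaRect(c);print("orange",b[0],b[1],rect,plane(m,b[1],.194)); 
    bp=plane(m,cv2.boxPoints(rect),.194)[:,:2];e=np.diff(bp,axis=0);print(np.linalg.norm(e,axis=1),np.degrees(np.arctan2(e[:,1],e[:,0])))
# dish
mk[:]=0;mk[240:310,565:640]=((h[...,1]<60)&(h[...,2]>130))[240:310,565:640]
b=max(blobs(mk),key=lambda b:b[0][4]);c=cv2.findContours(b[2].astype(np.uint8),0,1)[0][0]
P=plane(m,cv2.convexHull(c)[:,0],.012)[:,:2].astype(np.float32);print("dish",b[0],cv2.minEnclosingCircle(P))
# crops
a=cv2.resize(im[140:240,255:335],None,fx=5,fy=5,interpolation=cv2.INTER_CUBIC)
b=cv2.resize(im[140:240,395:515],None,fx=3.33,fy=3.33,interpolation=cv2.INTER_CUBIC)
o=np.zeros((520,800,3),np.uint8);o[:500,:400]=a;o[:b.shape[0],400:400+b.shape[1]]=b
cv2.imwrite("pics/c2.png",o)
```

```text
dish [ 576  251   50   43 1609] ((0.4488241970539093, -0.22911670804023743), 0.03515063226222992)
```

View pics/c2.png

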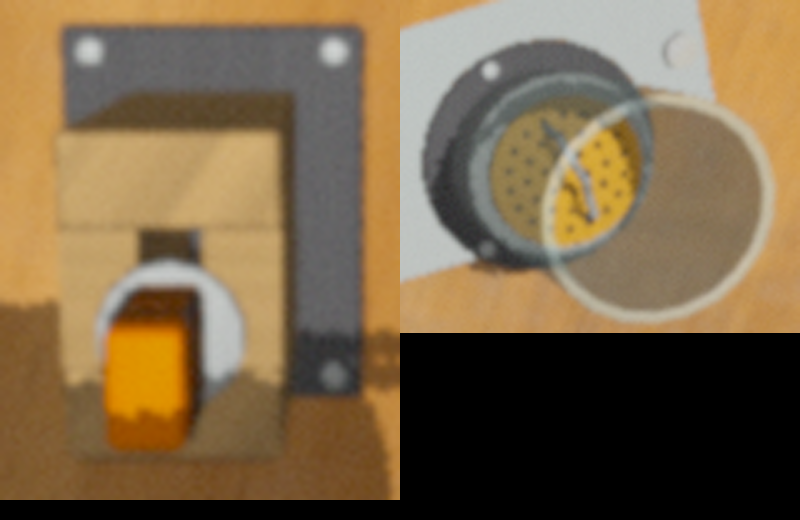

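The crop shows the handle top as an axis-aligned rectangle at crop (146,386), and the foot screws at (90,52), (334,52) and (334,377). The mouth ring is centred at (658,208), and the bail runs from (546,122) to (594,219).

Run:
```python
from h import *
m=np.load("w1.npy",allow_pickle=True).item()
L=lambda x,y:(255+x/5,140+y/5)
Q=lambda x,y:(395+(x-400)/3.333,140+y/3.333)
print("handle top",plane(m,[L(146,386)],.194))
t=plane(m,[L(105,322),L(187,322),L(187,450),L(105,450)],.194)[:,:2];print(t)
print("collar",plane(m,[L(170,337)],.144))
s=plane(m,[L(90,52),L(334,52),L(334,377)],.008)[:,:2];e=np.diff(s,axis=0);print("screws",s,np.degrees(np.arctan2(e[:,1],e[:,0])), np.linalg.norm(e,axis=1))
st=plane(m,[L(60,130),L(280,130),L(285,458),L(75,458)],.14)[:,:2];print("top",st,st.mean(0))
e=np.diff(st,axis=0);print(np.degrees(np.arctan2(e[:,1],e[:,0])), np.linalg.norm(e,axis=1))
print("mouth",plane(m,[Q(658,208),Q(541,208),Q(775,208),Q(658,92),Q(658,325)],.13))
b=plane(m,[Q(546,122),Q(594,219)],.037)[:,:2];print("bail feet",b,b.mean(0),np.degrees(np.arctan2(*(b[0]-b[1])[::-1])))
print("lid",plane(m,[Q(565,175)],.037))
print("peak candidates",plane(m,[Q(578,165)],.0595))
```

```text
handle top [[0.44504787 0.21748428 0.194     ]]
[[0.45387334 0.22696569]
 [0.45776456 0.2135543 ]
 [0.43603982 0.20780648]
 [0.43206952 0.22149464]]
collar [[0.44409755 0.21748605 0.144     ]]
screws [[0.48299828 0.26153642]
 [0.50076122 0.20033848]
 [0.41771241 0.17631196]] [ -73.81442145 -163.86452448] [0.0637237  0.08645449]
top [[0.47665864 0.24842004]
 [0.48855712 0.20742611]
 [0.42559968 0.18872624]
 [0.41364835 0.2299316 ]] [0.45111595 0.218626  ]
[ -73.81464683 -163.45731313  106.17443523] [0.04268578 0.0656759  0.04290357]
mouth [[0.49857448 0.03869961 0.13      ]
 [0.48856444 0.07324679 0.13      ]
 [0.50857535 0.00417432 0.13      ]
 [0.53105205 0.05239191 0.13      ]
 [0.46395529 0.02411465 0.13      ]]
bail feet [[0.51210374 0.05076112]
 [0.48274202 0.0195211 ]] [0.49742288 0.03514111] 46.775265395659694
lid [[0.49546085 0.03651042 0.037     ]]
peak candidates [[0.50127187 0.04141651 0.0595    ]]
```

Emit:
drive_tool(increments=[[[1,0.092,-0.281,0,0],[1,0.092,-0.281,0.5,0],[1,0.092,-0.281,0.9,0],[1,0.092,-0.281,0.9,0]]])

```text
time_s: 2.95
tcp_pos: [0.443, 0.2156, 0.2468]
eef_rot: [179.8, 0.3, 16.1]
contact_force: [0.3, 0.3, 0.3]
gripper_width: 0.0876
gripper_force: 0.0
```

Emit:
drive_tool(increments=[[[1,0,0,0.4,0],[1,0,0,0.735,0],[1,0,0,0.735,0],[1,0,0,0.735,0]]])

```text
time_s: 3.45
tcp_pos: [0.4465, 0.2175, 0.1642]
eef_rot: [-179.9, -0.2, 16.1]
contact_force: [-0.0, -0.4, 1.0]
gripper_width: 0.0875
gripper_force: 0.0
```

Emit:
drive_tool(increments=[[[-0.4,0,0,0,0],[-0.7,0,0,0,0],[-0.7,0,0,0,0],[-0.85,0,0,0,0],[-0.85,0,0,0,0]]], squeeze=25)

```text
time_s: 4.08
tcp_pos: [0.4451, 0.216, 0.1614]
eef_rot: [180.0, 0.0, 16.0]
contact_force: [-0.2, 0.4, 0.5]
gripper_width: 0.0431
gripper_force: 0.0
```

Emit:
drive_tool(increments=[[[-0.9,0,0,0,0],[-0.9,0,0,0,0],[-0.9,0,0,0,0],[-0.9,0,0,0,0],[-0.9,0,0,0,0]]])

```text
time_s: 4.7
tcp_pos: [0.4451, 0.216, 0.1613]
eef_rot: [180.0, 0.0, 16.0]
contact_force: [0.1, 0.9, -0.8]
gripper_width: 0.0137
gripper_force: 25.0
```

Emit:
drive_tool(increments=[[[-0.9,0,0,0,0],[-0.9,0,0,0,0]]])

```text
time_s: 4.95
tcp_pos: [0.4451, 0.216, 0.1613]
eef_rot: [-180.0, 0.0, 16.0]
contact_force: [-0.1, 0.5, -1.1]
gripper_width: 0.0141
gripper_force: 25.0
```

Emit:
drive_tool(increments=[[[-0.9,0,0,-0.2,0],[-0.9,0,0,-0.5,0],[-0.9,0,0,-0.8,0],[-0.9,0,0,-0.8,0]]])

```text
time_s: 5.45
tcp_pos: [0.4463, 0.2169, 0.2602]
eef_rot: [-179.9, -0.3, 16.1]
contact_force: [0.3, -0.0, -1.5]
gripper_width: 0.014
gripper_force: 25.0
```

Emit:
drive_tool(increments=[[[-0.9,0,0,-0.35,0],[-0.9,0,0,-0.7,0],[-0.9,0,0,-0.7,0],[-0.9,0,0,-0.7,0]]])

```text
time_s: 5.95
tcp_pos: [0.4445, 0.2158, 0.34]
eef_rot: [180.0, 0.1, 16.0]
contact_force: [-0.1, 0.0, -1.8]
gripper_width: 0.014
gripper_force: 25.0
```

Emit:
drive_tool(increments=[[[-0.9,-0.08,0.4,0,0],[-0.9,-0.08,0.7,0,0],[-0.9,-0.08,0.7,0,0],[-0.9,-0.08,0.7,0,0],[-0.9,-0.08,0.7,0,0]]])

```text
time_s: 6.58
tcp_pos: [0.4589, 0.1332, 0.3407]
eef_rot: [180.0, 0.1, 16.1]
contact_force: [0.3, 1.0, -0.7]
gripper_width: 0.014
gripper_force: 25.0
```

Run:
```python
from h import *
s=r.get_state();print(s["time_s"],s["tcp_pos"],s["eef_rot"])
M={};I={}
for n in ("scene","side","wrist"):
    M[n]=camera_model(n);I[n]=capture(n)[:,:,::-1].copy();cv2.imwrite(f"pics/{n}2.png",I[n])
np.save("m2.npy",M)
o=np.zeros((600,800,3),np.uint8)
x0,y0=s["tcp_pos"][:2]; z=s["tcp_pos"][2]
for k,n in enumerate(("scene","side")):
    u,v=proj(M[n],[x0,y0,z-.09])[0].round().astype(int);print(n,"crop origin",u-28,v-42)
    c=cv2.resize(I[n][v-42:v+43,u-28:u+29],None,fx=7,fy=7,interpolation=cv2.INTER_CUBIC);o[:595,k*400:k*400+399]=c
cv2.imwrite("pics/c3.png",o)
```

```text
6.575 [0.45885192 0.13318353 0.34069114] [1.79985544e+02 6.19173493e-02 1.60761106e+01]
scene crop origin 196 123
side crop origin 356 228
```

View pics/c3.png

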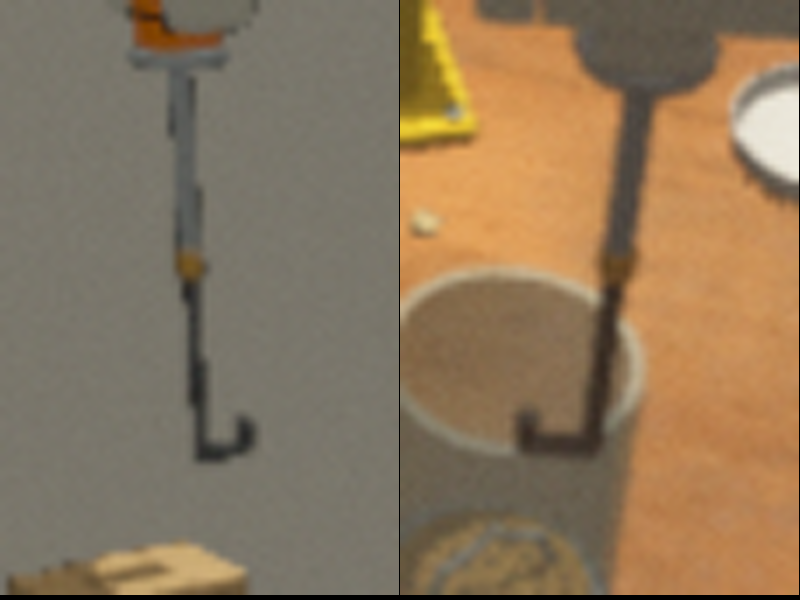

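The crop shows the hook hanging free. The brass ring's lower end is at scene crop (190,280) and side (617,283); the arm's centre line at the axis is at scene (205,452) and side (595,440).

Run:
```python
from h import *
from scipy.optimize import brentq
M=np.load("m2.npy",allow_pickle=True).item()
S=lambda x,y:(196+x/7-.43,123+y/7-.43); D=lambda x,y:(356+(x-400)/7-.43,228+y/7-.43)
for nm,a,b in (("ring",S(190,280),D(617,283)),("arm",S(205,452),D(595,440)),("tip",S(246,425),D(527,415))):
    out=[]
    for n,p in (("scene",a),("side",b)):
        out.append(brentq(lambda z:proj(M[n],[.4589,.1332,z])[0,1]-p[1],0,.5))
    print(nm,tri([M["scene"],M["side"]],[a,b]).round(4),"z on axis",np.round(out,4))
im=cv2.imread("pics/wrist2.png");m=M["wrist"]
u,v=proj(m,[.4975,.0365,.05])[0].astype(int);print(u,v)
u0,v0=u-60,v-45
cv2.imwrite("pics/c4.png",cv2.resize(im[v0:v0+90,u0:u0+120],None,fx=6.5,fy=6.5,interpolation=cv2.INTER_CUBIC));print(u0,v0)
```

```text
ring [0.4563 0.1328 0.2554] z on axis [0.2552 0.2548]
arm [0.4568 0.1306 0.204 ] z on axis [0.2032 0.2055]
tip [0.4715 0.1347 0.21  ] z on axis [0.2115 0.2136]
409 195
349 150
```

View pics/c4.png

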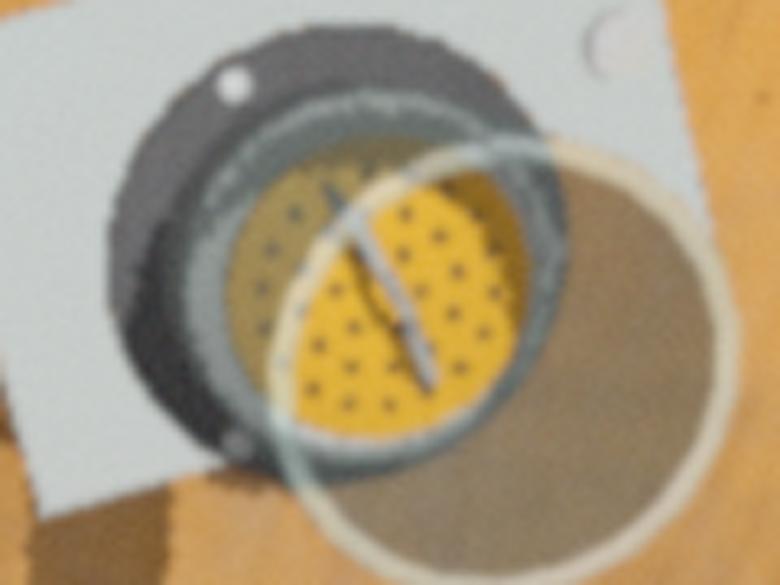

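The bail runs from crop (328,188) to (432,388). The lid's centre is about (378,290), and the mouth ring's centre is about (504,359).

Run:
```python
from h import *
m=np.load("m2.npy",allow_pickle=True).item()["wrist"]
Q=lambda x,y:(349+x/6.5-.4,150+y/6.5-.4)
b=plane(m,[Q(328,188),Q(432,388)],.037)[:,:2];print("feet",b,b.mean(0),np.degrees(np.arctan2(*(b[0]-b[1])[::-1])),np.linalg.norm(b[0]-b[1]))
print("lid",plane(m,[Q(378,290)],.037)[0],"mouth",plane(m,[Q(504,359)],.13)[0])
c,_=ray(m,[(0,0)]);print("cam",c)
for a in (44,47,50,53):
    for C in ([.4975,.0365],):
        d=np.array([np.cos(np.radians(a)),np.sin(np.radians(a))])
        pr=[(-20,23),(-16,36),(0,45.5),(16,36),(20,23)]
        print(a,[tuple(((p-[349,150]+.4)*6.5).round().astype(int)) for p in proj(m,[[C[0]+y*d[0]/1e3,C[1]+y*d[1]/1e3,.014+z/1e3] for y,z in pr])])
```

```text
feet [[0.51230583 0.05255947]
 [0.48210078 0.02079489]] [0.4972033  0.03667718] 46.44159913804581 0.04383301887744761
lid [0.49692444 0.0371017  0.037     ] mouth [0.50008087 0.03962885 0.13      ]
cam [0.53442381 0.15548759 0.48838204]
44 [(np.int64(425), np.int64(380)), (np.int64(433), np.int64(375)), (np.int64(410), np.int64(307)), (np.int64(362), np.int64(221)), (np.int64(338), np.int64(193))]
47 [(np.int64(430), np.int64(378)), (np.int64(437), np.int64(373)), (np.int64(410), np.int64(307)), (np.int64(358), np.int64(223)), (np.int64(333), np.int64(196))]
50 [(np.int64(435), np.int64(375)), (np.int64(441), np.int64(370)), (np.int64(410), np.int64(307)), (np.int64(354), np.int64(226)), (np.int64(328), np.int64(199))]
53 [(np.int64(439), np.int64(372)), (np.int64(445), np.int64(368)), (np.int64(410), np.int64(307)), (np.int64(350), np.int64(229)), (np.int64(323), np.int64(203))]
```

Emit:
drive_tool(increments=[[[-0.9,-0.01,0.3,0,0.03],[-0.9,-0.01,0.5,0,0.06],[-0.9,-0.01,0.7,0,0.09],[-0.9,-0.01,0.7,0,0.12],[-0.9,-0.01,0.7,0,0.12]]])

```text
time_s: 7.35
tcp_pos: [0.4812, 0.0517, 0.3413]
eef_rot: [180.0, 0.0, -27.1]
contact_force: [0.3, -0.4, -0.9]
gripper_width: 0.0139
gripper_force: 25.0
```

Emit:
drive_tool(increments=[[[-0.9,0,0,0,0.025],[-0.9,0,0,0,0.0453],[-0.9,0,0,0,0.0453],[-0.9,0,0,0,0.0453]]])

```text
time_s: 7.85
tcp_pos: [0.4811, 0.0519, 0.3414]
eef_rot: [-180.0, -0.0, -43.2]
contact_force: [-0.6, 0.1, -0.8]
gripper_width: 0.0141
gripper_force: 25.0
```

Emit:
drive_tool(increments=[[[-0.9,0,0,0.3,0],[-0.9,0,0,0.6,0],[-0.9,0,0,0.9,0],[-0.9,0,0,1.0,0],[-0.9,0,0,1.0,0]]])

```text
time_s: 8.48
tcp_pos: [0.4813, 0.0516, 0.2215]
eef_rot: [180.0, -0.0, -43.4]
contact_force: [0.2, 0.3, 0.0]
gripper_width: 0.0139
gripper_force: 25.0
```

Run:
```python
from h import *
s=r.get_state();print(s["time_s"],s["tcp_pos"],s["eef_rot"],s["contact_force"])
M={};I={}
for n in ("scene","side","wrist"):
    M[n]=camera_model(n);I[n]=capture(n)[:,:,::-1].copy();cv2.imwrite(f"pics/{n}3.png",I[n])
np.save("m3.npy",M)
o=np.zeros((600,800,3),np.uint8)
for k,n in enumerate(("scene","side")):
    u,v=proj(M[n],[.497,.037,.07])[0].round().astype(int);print(n,"crop origin",u-25,v-37)
    c=cv2.resize(I[n][v-37:v+38,u-25:u+25],None,fx=8,fy=8,interpolation=cv2.INTER_CUBIC);o[:600,k*400:k*400+400]=c
cv2.imwrite("pics/c5.png",o)
```

```text
8.475 [0.48127314 0.05160494 0.22145214] [ 1.79950767e+02 -1.90668692e-03 -4.33758479e+01] [0.20116533 0.27563239 0.04067002]
scene crop origin 234 223
side crop origin 344 263
```

View pics/c5.png

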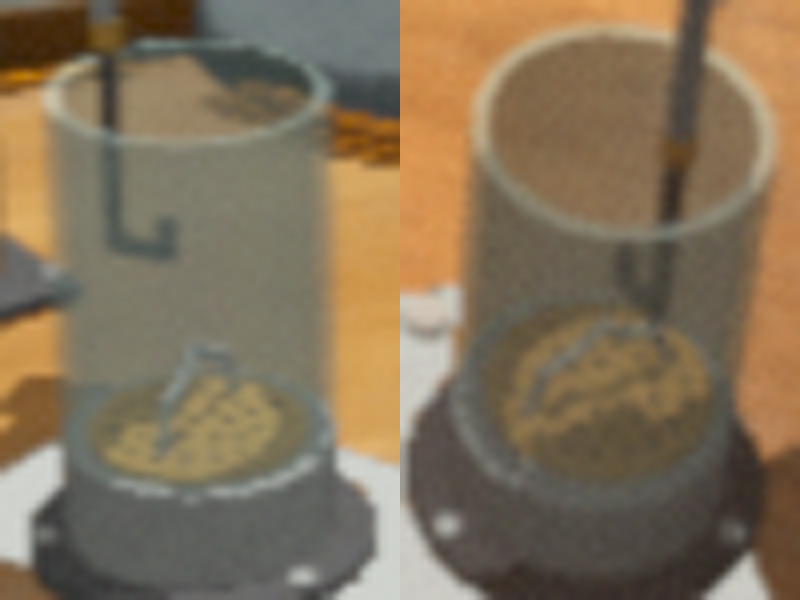

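The hook is inside the well above the bail: its tip is at scene crop (167,235) and side (628,265). The bail's visible kinks are at scene (195,350) and (230,350), and side (600,330) and (650,325).

Run:
```python
from h import *
M=np.load("m3.npy",allow_pickle=True).item()
o={"scene":(234,223),"side":(344,263)}
a=np.radians(46.5);d=np.array([np.cos(a),np.sin(a)]);C=np.array([.4972,.0367]);u=np.array([d[1],-d[0]])
pr=[(-20,23),(-16,36),(-6,40),(0,45.5),(6,40),(16,36),(20,23)]
B=[[*(C+y/1e3*d),.014+z/1e3] for y,z in pr]
T=np.array([.4813,.0516]);za=.2215-.135
H=[[*T,.2215-.0213-.062],[*T,za],[*(T+.015*u),za],[*(T+.015*u),za+.0105]]
for n in o:
    f=lambda X:((proj(M[n],X)-o[n]+.43)*8+[400*(n=="side"),0]).round().astype(int).tolist()
    print(n,"bail",f(B),"hook",f(H))
S=lambda x,y:(234+x/8-.43,223+y/8-.43);D=lambda x,y:(344+(x-400)/8-.43,263+y/8-.43)
MM=[M["scene"],M["side"]]
for nm,p,q in (("elbow",(118,245),(655,305)),("tiptop",(167,222),(626,245)),("footA",(160,450),(525,410)),("footB",(235,378),(662,355)),("ring",(105,50),(678,165))): print(nm,tri(MM,[S(*p),D(*q)]).round(4))
```

```text
scene bail [[173, 451], [178, 399], [195, 369], [204, 340], [215, 349], [232, 347], [241, 385]] hook [[115, 44], [124, 232], [176, 241], [175, 203]]
side bail [[659, 359], [650, 330], [617, 332], [597, 325], [575, 348], [539, 372], [521, 412]] hook [[673, 158], [653, 310], [621, 269], [624, 239]]
elbow [0.4802 0.0486 0.0847]
tiptop [0.4907 0.04   0.093 ]
footA [0.4994 0.0465 0.0273]
footB [0.4917 0.0277 0.0497]
ring [0.4793 0.0523 0.1368]
```

Emit:
drive_tool(increments=[[[-0.9,0,0,0.1,0],[-0.9,0,0,0.2,0],[-0.9,0,0,0.28,0],[-0.9,0,0,0.34,0],[-0.9,0,0,0.34,0]]])

```text
time_s: 9.25
tcp_pos: [0.4809, 0.0514, 0.1799]
eef_rot: [179.9, 0.0, -43.5]
contact_force: [0.7, -0.1, -0.4]
gripper_width: 0.0139
gripper_force: 25.0
```

Emit:
drive_tool(increments=[[[-0.9,0,0,0.004,0],[-0.9,0,0,0.008,0],[-0.9,0,0,0.008,0]]])

```text
time_s: 9.62
tcp_pos: [0.4812, 0.0516, 0.1798]
eef_rot: [-180.0, -0.0, -43.5]
contact_force: [-0.1, 0.4, -1.2]
gripper_width: 0.0138
gripper_force: 25.0
```

Run:
```python
from h import *
s=r.get_state();print(s["time_s"],s["tcp_pos"],s["contact_force"],s["moment"])
M={};I={}
for n in ("scene","side"):
    M[n]=camera_model(n);I[n]=capture(n)[:,:,::-1].copy();cv2.imwrite(f"pics/{n}4.png",I[n])
o=np.zeros((600,800,3),np.uint8)
for k,n in enumerate(("scene","side")):
    u,v=proj(M[n],[.497,.037,.055])[0].round().astype(int);print(n,"crop origin",u-20,v-20)
    c=cv2.resize(I[n][v-20:v+20,u-20:u+20],None,fx=10,fy=10,interpolation=cv2.INTER_CUBIC);o[:400,k*400:k*400+400]=c
cv2.imwrite("pics/c6.png",o[:400])
a=np.radians(46.5);d=np.array([np.cos(a),np.sin(a)]);C=np.array([.4972,.0367]);u=np.array([d[1],-d[0]])
T=s["tcp_pos"][:2];za=s["tcp_pos"][2]-.135
print("axis rel C along u,d",(T-C)@u,(T-C)@d)
```

```text
9.625 [0.48123968 0.05163527 0.17981945] [-0.13223852  0.42786144 -1.24269917] [ 0.01904176 -0.05296777 -0.03931999]
scene crop origin 239 247
side crop origin 348 285
axis rel C along u,d -0.021857967449504075 -0.0001526933131059625
```

View pics/c6.png

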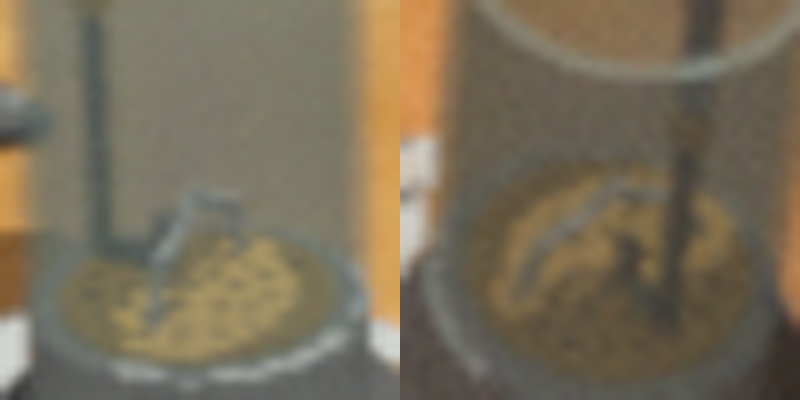

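The hook now stands beside the bail. Its elbow is at scene crop (100,250) and side (665,315), the tip top at side (628,238), and the bail peak at scene (205,190) and side (615,183). There is no contact force.

Run:
```python
from h import *
M=[camera_model(n) for n in ("scene","side")]
S=lambda x,y:(239+x/10-.45,247+y/10-.45);D=lambda x,y:(348+(x-400)/10-.45,285+y/10-.45)
for nm,p,q in (("elbow",(100,250),(665,315)),("tiptop",(163,205),(628,238)),("peak",(200,190),(615,183)),("ring",(92,5),(690,130)),("footA",(153,325),(697,228)),("footB",(240,240),(521,292))): print(nm,tri(M,[S(*p),D(*q)]).round(4))
```

```text
elbow [0.479 0.05  0.042]
tiptop [0.4902 0.043  0.0534]
peak [0.4958 0.0352 0.0594]
ring [0.4793 0.0512 0.0972]
footA [0.4807 0.0216 0.0377]
footB [0.5089 0.0508 0.0381]
```

Emit:
drive_tool(increments=[[[-0.9,0.01,0,0,0],[-0.9,0.02,0,0,0],[-0.9,0.03,0,0,0],[-0.9,0.03,0,0,0]]])

```text
time_s: 10.22
tcp_pos: [0.4839, 0.049, 0.1796]
eef_rot: [180.0, -0.0, -43.5]
contact_force: [0.1, 0.7, -0.3]
gripper_width: 0.0137
gripper_force: 25.0
```

Emit:
drive_tool(increments=[[[-0.9,0.01,0,0,0],[-0.9,0.02,0,0,0],[-0.9,0.03,0,0,0],[-0.9,0.04,0,0,0]]])

```text
time_s: 10.72
tcp_pos: [0.4873, 0.0457, 0.1796]
eef_rot: [-180.0, -0.0, -43.5]
contact_force: [-0.3, 0.3, -0.5]
gripper_width: 0.0136
gripper_force: 25.0
```

Emit:
drive_tool(increments=[[[-0.9,0.01,0,0,0],[-0.9,0.02,0,0,0],[-0.9,0.03,0,0,0],[-0.9,0.04,0,0,0],[-0.9,0.05,0,0,0]]])

```text
time_s: 11.35
tcp_pos: [0.4917, 0.0416, 0.1796]
eef_rot: [180.0, -0.0, -43.5]
contact_force: [1.0, -0.6, -1.5]
gripper_width: 0.0143
gripper_force: 25.0
```

Emit:
drive_tool(increments=[[[-0.9,0,0,-0.02,0],[-0.9,0,0,-0.04,0],[-0.9,0,0,-0.055,0],[-0.9,0,0,-0.07,0],[-0.9,0,0,-0.08,0]]])

```text
time_s: 11.98
tcp_pos: [0.4916, 0.0417, 0.1894]
eef_rot: [-180.0, -0.0, -43.5]
contact_force: [-0.0, -0.1, -1.3]
gripper_width: 0.0137
gripper_force: 25.0
```

Emit:
drive_tool(increments=[[[-0.9,0,0,-0.01,0],[-0.9,0,0,-0.02,0],[-0.9,0,0,-0.03,0],[-0.9,0,0,-0.04,0],[-0.9,0,0,-0.05,0]]])

```text
time_s: 12.6
tcp_pos: [0.4916, 0.0417, 0.1952]
eef_rot: [180.0, 0.0, -43.5]
contact_force: [0.4, -0.4, -1.8]
gripper_width: 0.0138
gripper_force: 25.0
```

Emit:
drive_tool(increments=[[[-0.9,0,0,-0.015,0],[-0.9,0,0,-0.03,0],[-0.9,0,0,-0.05,0],[-0.9,0,0,-0.065,0],[-0.9,0,0,-0.08,0]]])

```text
time_s: 13.22
tcp_pos: [0.4916, 0.0417, 0.2049]
eef_rot: [-180.0, -0.0, -43.5]
contact_force: [0.0, -0.1, -2.1]
gripper_width: 0.0143
gripper_force: 25.0
```

Run:
```python
from h import *
F=[]
s=r.get_state()
for n in ("scene","side"):
    M=camera_model(n);I=capture(n)[:,:,::-1].copy();cv2.imwrite(f"pics/{n}5.png",I);F.append(r.get_state()["contact_force"])
    for _ in range(4): capture(n);F.append(r.get_state()["contact_force"])
    old=cv2.imread(f"pics/{n}4.png")
    # brass lid pixel centroid change
    for nm,im in (("before",old),("now",I)):
        h=cv2.cvtColor(im,cv2.COLOR_BGR2HSV);u,v=proj(M,[.497,.037,.06])[0].astype(int)
        m=np.zeros(h.shape[:2],bool);m[v-35:v+30,u-18:u+18]=((h[...,0]>16)&(h[...,0]<30)&(h[...,1]>90))[v-35:v+30,u-18:u+18]
        ys,xs=np.nonzero(m);print(n,nm,len(xs),xs.mean(),ys.mean())
print(s["tcp_pos"],np.mean(F,0))
```

```text
scene before 172 258.01162790697674 265.2325581395349
scene now 178 257.26404494382024 257.34831460674155
side before 344 366.6598837209302 300.30232558139534
side now 413 369.0629539951574 295.26634382566584
[0.49162008 0.04169507 0.20494505] [-0.0835631   0.3375221  -1.63639833]
```

Run:
```python
from h import *
m2=np.load("m2.npy",allow_pickle=True).item()["wrist"];m1=np.load("w1.npy",allow_pickle=True).item()
Q2=lambda x,y:(349+x/6.5-.4,150+y/6.5-.4);Q1=lambda x,y:(395+(x-400)/3.333-.35,140+y/3.333-.35)
for z in (.006,.01): print("foot",plane(m2,[Q2(338,252),Q2(108,252),Q2(568,252)],z)[:,:2].round(4).tolist(),plane(m1,[Q1(538,155)],z)[0].round(4))
# screws of foot, opposite pair in c4: (235,85) and (238,445)
print(plane(m2,[Q2(235,85),Q2(238,445)],.008))
# mouth by colour-free circle fit of picked ring outer points
for m,P in ((m2,[Q2(268,359),Q2(740,350),Q2(504,137),Q2(660,200),Q2(300,240)]),): 
    X=plane(m,P,.13)[:,:2];A=np.c_[2*X,np.ones(len(X))];s=np.linalg.lstsq(A,(X**2).sum(1),rcond=None)[0];print("mouth fit",s[:2],np.sqrt(s[2]+s[:2]@s[:2]))
M=[camera_model(n) for n in ("scene","side")]
```

```text
foot [[0.4993, 0.0393], [0.4865, 0.0837], [0.5121, -0.0051]] [0.4987 0.0395 0.006 ]
foot [[0.4996, 0.0403], [0.4869, 0.0843], [0.5123, -0.0038]] [0.4989 0.0408 0.01  ]
[[0.52470276 0.07017191 0.008     ]
 [0.4565854  0.04621684 0.008     ]]
mouth fit [0.49698083 0.03975053] 0.03593727980910332
```

Emit:
drive_tool(increments=[[[-0.9,0,-0.008,-0.02,0],[-0.9,0,-0.016,-0.05,0],[-0.9,0,-0.016,-0.08,0],[-0.9,0,-0.016,-0.11,0],[-0.9,0,-0.016,-0.14,0]]])

```text
time_s: 14.35
tcp_pos: [0.4929, 0.0431, 0.2219]
eef_rot: [-180.0, -0.0, -43.5]
contact_force: [0.0, -0.2, -1.3]
gripper_width: 0.0138
gripper_force: 25.0
```

Emit:
drive_tool(increments=[[[-0.9,0,0,-0.035,0],[-0.9,0,0,-0.07,0],[-0.9,0,0,-0.11,0],[-0.9,0,0,-0.15,0],[-0.9,0,0,-0.19,0]]])

```text
time_s: 14.98
tcp_pos: [0.4929, 0.0431, 0.2448]
eef_rot: [-180.0, -0.0, -43.5]
contact_force: [-0.2, -0.5, -1.6]
gripper_width: 0.0137
gripper_force: 25.0
```

Emit:
drive_tool(increments=[[[-0.9,0,0,-0.04,0],[-0.9,0,0,-0.08,0],[-0.9,0,0,-0.12,0],[-0.9,0,0,-0.16,0],[-0.9,0,0,-0.2,0]]])

```text
time_s: 15.6
tcp_pos: [0.4929, 0.0431, 0.2687]
eef_rot: [-180.0, 0.0, -43.5]
contact_force: [-0.3, -0.4, -2.7]
gripper_width: 0.0136
gripper_force: 25.0
```

Emit:
drive_tool(increments=[[[-0.9,0,0,-0.04,0],[-0.9,0,0,-0.09,0],[-0.9,0,0,-0.14,0],[-0.9,0,0,-0.19,0],[-0.9,0,0,-0.24,0]]])

```text
time_s: 16.23
tcp_pos: [0.4929, 0.0431, 0.2976]
eef_rot: [-180.0, -0.0, -43.5]
contact_force: [-0.6, -0.9, -1.2]
gripper_width: 0.0139
gripper_force: 25.0
```

Emit:
drive_tool(increments=[[[-0.9,0,0,-0.05,0],[-0.9,0,0,-0.12,0],[-0.9,0,0,-0.2,0],[-0.9,0,0,-0.27,0],[-0.9,0,0,-0.33,0]]])

```text
time_s: 16.85
tcp_pos: [0.493, 0.0431, 0.3375]
eef_rot: [-180.0, -0.0, -43.5]
contact_force: [-0.4, 0.7, -1.8]
gripper_width: 0.0141
gripper_force: 25.0
```

Run:
```python
from h import *
s=r.get_state();T=s["tcp_pos"];print(T,s["eef_rot"],s["contact_force"])
M={}
for n in ("scene","side"):
    M[n]=camera_model(n);I=capture(n)[:,:,::-1].copy();cv2.imwrite(f"pics/{n}6.png",I)
    u,v=proj(M[n],[T[0]+.005,T[1]-.005,T[2]-.155])[0].round().astype(int);print(n,"origin",u-30,v-35)
    c=cv2.resize(I[v-35:v+40,u-25:u+25],None,fx=8,fy=8,interpolation=cv2.INTER_CUBIC)
    o=c if n=="scene" else np.hstack([o,c])
cv2.imwrite("pics/c7.png",o)
ym=cv2.imread("pics/scene0.png")
print("yellow foot",plane(M["scene"],[(336,347),(373,356)],.0),plane(M["side"],[(323,236),(366,248)],.0))
```

```text
[0.49299573 0.04311335 0.33747081] [-1.79981737e+02 -6.95084424e-03 -4.34691306e+01] [-0.37167232  0.70003969 -1.75055371]
scene origin 227 173
side origin 343 223
yellow foot [[ 0.55790172 -0.20204457  0.        ]
 [ 0.60411212 -0.24880073  0.        ]] [[ 0.67738957 -0.19346548  0.        ]
 [ 0.56301009 -0.1883611   0.        ]]
```

View pics/c7.png

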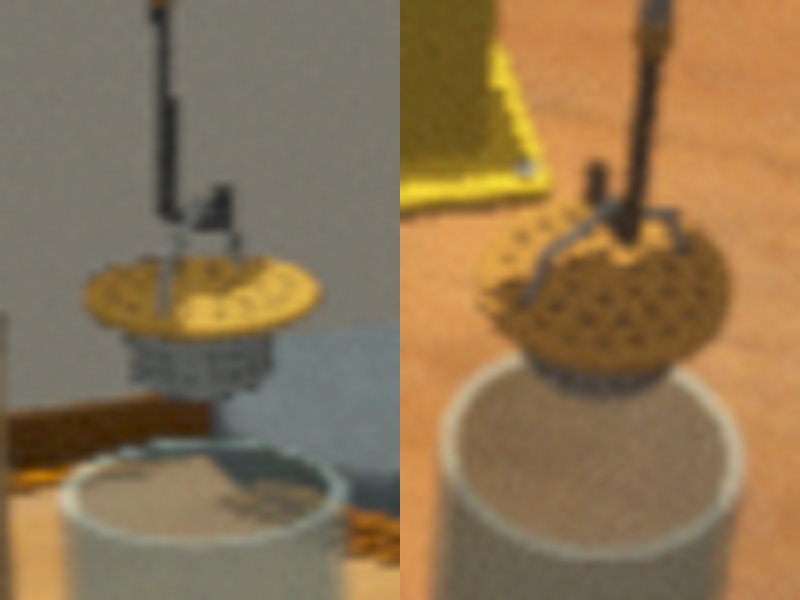

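The basket hangs upright on the hook, with its bottom (scene crop y≈395) clear above the mouth's back rim (y≈440). Next I'll carry it to the dish smoothly.

Emit:
drive_tool(increments=[[[-0.9,0.02,0.03,0,0],[-0.9,0.06,0.09,0,0],[-0.9,0.12,0.185,0,0],[-0.9,0.19,0.29,0,0],[-0.9,0.26,0.4,0,0]]])

```text
time_s: 17.58
tcp_pos: [0.4823, -0.0145, 0.3368]
eef_rot: [-180.0, -0.0, -43.5]
contact_force: [-0.6, 0.0, -1.4]
gripper_width: 0.014
gripper_force: 25.0
```

Emit:
drive_tool(increments=[[[-0.9,0.07,0.108,0,0],[-0.9,0.14,0.216,0,0],[-0.9,0.21,0.325,0,0],[-0.9,0.28,0.433,0,0],[-0.9,0.35,0.541,0,0]]])

```text
time_s: 18.2
tcp_pos: [0.4682, -0.0903, 0.3368]
eef_rot: [180.0, -0.0, -43.5]
contact_force: [-0.3, -0.9, -1.7]
gripper_width: 0.0142
gripper_force: 25.0
```

Emit:
drive_tool(increments=[[[-0.9,0.07,0.108,0,0],[-0.9,0.14,0.216,0,0],[-0.9,0.21,0.325,0,0],[-0.9,0.28,0.433,0,0],[-0.9,0.35,0.541,0,0]]])

```text
time_s: 18.82
tcp_pos: [0.454, -0.1663, 0.3368]
eef_rot: [180.0, -0.0, -43.5]
contact_force: [0.2, -0.3, -2.3]
gripper_width: 0.0135
gripper_force: 25.0
```

Emit:
drive_tool(increments=[[[-0.9,0.07,0.108,0,0],[-0.9,0.13,0.2,0,0],[-0.9,0.19,0.29,0,0],[-0.9,0.24,0.37,0,0],[-0.9,0.273,0.425,0,0]]])

```text
time_s: 19.45
tcp_pos: [0.4427, -0.2255, 0.3368]
eef_rot: [180.0, 0.0, -43.5]
contact_force: [0.7, 0.1, -2.1]
gripper_width: 0.0137
gripper_force: 25.0
```

```bash
cat > lid.py <<'E'
from h import *
s=r.get_state();T=s["tcp_pos"];print(s["time_s"],T,s["eef_rot"],s["contact_force"])
M=[];P=[];out={}
for n in ("scene","side"):
    m=camera_model(n);I=capture(n)[:,:,::-1].copy();cv2.imwrite(f"pics/{n}_{s['time_s']:.2f}.png",I)
    h=cv2.cvtColor(I,cv2.COLOR_BGR2HSV);u,v=proj(m,[T[0]+.005,T[1]-.005,T[2]-.155])[0].astype(int)
    k=np.zeros(h.shape[:2],bool);k[v-30:v+30,u-25:u+25]=((h[...,0]>15)&(h[...,0]<32)&(h[...,1]>120))[v-30:v+30,u-25:u+25]
    k=cv2.morphologyEx(k.astype(np.uint8),cv2.MORPH_CLOSE,np.ones((5,5)))
    b=max(blobs(k),key=lambda b:b[0][4]);print(n,b[0],b[1])
    c=max(cv2.findContours(b[2].astype(np.uint8),0,1)[0],key=cv2.contourArea);e=cv2.fitEllipse(cv2.convexHull(c));print(e)
    M.append(m);P.append(e[0])
L=tri(M,P);print("lid",L,"rel TCP",L-T)
E
python3 lid.py
```

```text
19.45 [ 0.44271833 -0.22547687  0.33676832] [ 1.79996419e+02  4.34576410e-03 -4.34896865e+01] [ 0.70072884  0.11869168 -2.07170855]
scene [ 259  240   45   60 1486] [286.70053836 264.89030956]
((294.01422119140625, 269.2152404785156), (58.547515869140625, 72.78311157226562), 109.5907974243164)
side [415 179  26  16 281] [427.20640569 186.80427046]
((427.5652770996094, 186.64273071289062), (14.995326042175293, 25.106128692626953), 98.50720977783203)
lid [ 0.45682987 -0.23802973  0.18165502] rel TCP [ 0.01411154 -0.01255286 -0.1551133 ]
```

Run:
```python
from h import *
M={n:camera_model(n) for n in("scene","side")}
z=.3368-.1765+.023
print("side lid",plane(M["side"],[(427.57,186.64)],z))
I=cv2.imread("pics/scene_19.45.png");h=cv2.cvtColor(I,cv2.COLOR_BGR2HSV)
u,v=proj(M["scene"],[.448,-.2305,z])[0];print(u,v)
for t in (20,21,22):
    k=np.zeros(h.shape[:2],np.uint8);u0,v0=int(u),int(v);sl=np.s_[v0-25:v0+25,u0-25:u0+25]
    k[sl]=((h[...,0]>=t)&(h[...,0]<34)&(h[...,1]>140))[sl];k=cv2.morphologyEx(k,3,np.ones((5,5)))
    b=max(blobs(k),key=lambda b:b[0][4]);c=max(cv2.findContours(b[2].astype(np.uint8),0,1)[0],key=cv2.contourArea);e=cv2.fitEllipse(cv2.convexHull(c));print(t,b[0],e,plane(M["scene"],[e[0]],z))
for n,w in(("scene",(250,345,312,400)),("side",(398,230,437,263))):
    I=cv2.imread(f"pics/{n}0.png");h=cv2.cvtColor(I,cv2.COLOR_BGR2HSV);k=np.zeros(h.shape[:2],bool);x0,y0,x1,y1=w
    k[y0:y1,x0:x1]=((h[...,1]<70)&(h[...,2]>110))[y0:y1,x0:x1]
    b=max(blobs(k),key=lambda b:b[0][4]);c=max(cv2.findContours(b[2].astype(np.uint8),0,1)[0],key=cv2.contourArea);e=cv2.fitEllipse(cv2.convexHull(c));print(n,"dish",e,plane(M[n],[e[0]],.009))
```

```text
side lid [[ 0.4471022  -0.22811744  0.1833    ]]
279.790504211501 269.9232790280493
20 [259 265  41  18 556] ((279.1579284667969, 272.8778991699219), (18.07501983642578, 40.30335235595703), 87.45085906982422) [[ 0.44411733 -0.23868869  0.1833    ]]
21 [275 266  24  15 213] ((287.2416687011719, 273.6909484863281), (12.871256828308105, 25.1268310546875), 67.76702880859375) [[ 0.45362855 -0.24518741  0.1833    ]]
22 [288 270  10   7  47] ((292.8470153808594, 272.8157653808594), (6.913290500640869, 9.821859359741211), 75.04637908935547) [[ 0.46176609 -0.24564238  0.1833    ]]
scene dish ((280.134765625, 370.2786560058594), (33.40903854370117, 43.85112380981445), 85.88072967529297) [[ 0.4449128  -0.23247015  0.009     ]]
side dish ((416.7158203125, 245.86068725585938), (17.97374153137207, 27.388051986694336), 100.85966491699219) [[ 0.44655364 -0.23076422  0.009     ]]
```

Emit:
drive_tool(increments=[[[-0.9,0,0,0.05,0],[-0.9,0,0,0.15,0],[-0.9,0,0,0.27,0],[-0.9,0,0,0.4,0],[-0.9,0,0,0.53,0]]])

```text
time_s: 20.18
tcp_pos: [0.4427, -0.2247, 0.2718]
eef_rot: [180.0, 0.0, -43.5]
contact_force: [-0.1, -0.2, -1.2]
gripper_width: 0.014
gripper_force: 25.0
```

Emit:
drive_tool(increments=[[[-0.9,0,0,0.13,0],[-0.9,0,0,0.25,0],[-0.9,0,0,0.37,0],[-0.9,0,0,0.47,0],[-0.9,0,0,0.53,0]]])

```text
time_s: 20.8
tcp_pos: [0.4427, -0.2248, 0.2088]
eef_rot: [180.0, 0.0, -43.5]
contact_force: [0.5, -0.6, -1.3]
gripper_width: 0.0138
gripper_force: 25.0
```

Run:
```python
from h import *
s=r.get_state();T=s["tcp_pos"];print(s["time_s"],T,s["contact_force"])
z=T[2]-.1765+.023;M=[];P=[]
for n in("scene","side"):
    m=camera_model(n);I=capture(n)[:,:,::-1].copy();cv2.imwrite(f"pics/{n}7.png",I);h=cv2.cvtColor(I,cv2.COLOR_BGR2HSV)
    u,v=proj(m,[.448,-.2305,z])[0].astype(int);sl=np.s_[v-22:v+22,u-28:u+28]
    print(n,u,v);hh=h[sl]
    for t in (18,19,20):
        k=np.zeros(h.shape[:2],np.uint8);k[sl]=((hh[...,0]>=t)&(hh[...,0]<34)&(hh[...,1]>120));k=cv2.morphologyEx(k,3,np.ones((5,5)))
        b=max(blobs(k),key=lambda b:b[0][4]);c=max(cv2.findContours(b[2].astype(np.uint8),0,1)[0],key=cv2.contourArea);e=cv2.fitEllipse(cv2.convexHull(c));print(t,b[0],np.round(e[0],1),np.round(e[1],1),plane(m,[e[0]],z).round(4))
        if n=="side" and t==18 or n=="scene" and t==20: M.append(m);P.append(e[0])
print("tri lid",tri(M,P),"exp z",z,"tri dish",tri(M,[(280.13,370.28),(416.72,245.86)]))
```

```text
20.8 [ 0.44269446 -0.22480493  0.20878049] [ 0.50885433 -0.55108407 -1.33597118]
scene 281 344
18 [ 253  322   56   44 1512] [303.5 343.1] [ 42.8 102.5] [[ 0.4812 -0.2396  0.0553]]
19 [261 337  39  23 667] [280.1 347.1] [23.2 38.2] [[ 0.4447 -0.2352  0.0553]]
20 [262 338  37  21 597] [280.3 347.3] [21.9 36.9] [[ 0.4448 -0.2358  0.0553]]
side 418 231Traceback (most recent call last):
  File "<stdin>", line 10, in <module>
ValueError: max() iterable argument is empty
```

Run:
```python
from h import *
I=cv2.imread("pics/side7.png");h=cv2.cvtColor(I,cv2.COLOR_BGR2HSV);I0=cv2.imread("pics/side0.png")
m=camera_model("side");ms=camera_model("scene")
u,v=418,231;sl=np.s_[v-16:v+24,u-24:u+24]
d=np.abs(I.astype(int)-I0.astype(int)).sum(2)
print(np.array([h[v,u-24:u+24:4,i] for i in range(3)]), d[v,u-24:u+24:4])
for lo,hi,s in ((5,18,100),(10,30,100),(12,30,90)):
    k=np.zeros(h.shape[:2],np.uint8);hh=h[sl];k[sl]=((hh[...,0]>=lo)&(hh[...,0]<hi)&(hh[...,1]>s)&(d[sl]>60));k=cv2.morphologyEx(k,2,np.ones((2,2)));k=cv2.morphologyEx(k,3,np.ones((5,5)))
    bl=blobs(k)
    if not bl: continue
    b=max(bl,key=lambda b:b[0][4]);c=max(cv2.findContours(b[2].astype(np.uint8),0,1)[0],key=cv2.contourArea);e=cv2.fitEllipse(cv2.convexHull(c))
    print(lo,b[0],np.round(e[0],1),np.round(e[1],1),plane(m,[e[0]],.0553).round(4),tri([ms,m],[(280.2,347.2),e[0]]))
print("tri dish",tri([ms,m],[(280.13,370.28),(416.72,245.86)]))
```

```text
[[ 14  14  14  14  17  13  16  16  16  15  14  14]
 [157 156 159 159 166  95 171 170 173 158 146 156]
 [200 195 194 196 189  97 115 117 109 131 190 186]] [ 46  34  34  25  29 121 143 140 166  99  30  37]
5 [410 216  23  27 279] [419.9 227.7] [24.7 31.4] [[ 0.4482 -0.2445  0.0553]] [ 0.44568789 -0.23919531  0.05852563]
10 [409 216  24  27 286] [420.8 228.5] [24.8 29. ] [[ 0.4456 -0.2423  0.0553]] [ 0.4444985  -0.23859044  0.05781669]
12 [409 222  24  21 279] [420.8 232.3] [20.3 23.6] [[ 0.443  -0.2278  0.0553]] [ 0.44456601 -0.23213601  0.05239198]
tri dish [ 0.44594713 -0.23144797  0.00820043]
```

Emit:
drive_tool(increments=[[[-0.9,0,0,0.05,0],[-0.9,0,0,0.1,0],[-0.9,0,0,0.145,0],[-0.9,0,0,0.18,0],[-0.9,0,0,0.2,0]]])

```text
time_s: 21.52
tcp_pos: [0.4428, -0.2248, 0.1853]
eef_rot: [180.0, 0.0, -43.5]
contact_force: [-0.1, 0.5, -0.9]
gripper_width: 0.0139
gripper_force: 25.0
```

Emit:
drive_tool(increments=[[[-0.9,0,0,0.01,0],[-0.9,0,0,0.02,0],[-0.9,0,0,0.03,0],[-0.9,0,0,0.04,0],[-0.9,0,0,0.05,0]]])

```text
time_s: 22.15
tcp_pos: [0.4429, -0.2248, 0.1796]
eef_rot: [180.0, -0.0, -43.5]
contact_force: [0.5, 0.9, -1.9]
gripper_width: 0.0141
gripper_force: 25.0
```

Emit:
drive_tool(increments=[[[-0.9,0,0,0.012,0],[-0.9,0,0,0.024,0],[-0.9,0,0,0.036,0],[-0.9,0,0,0.048,0],[-0.9,0,0,0.058,0]]])

```text
time_s: 22.78
tcp_pos: [0.4429, -0.2248, 0.1726]
eef_rot: [180.0, -0.0, -43.5]
contact_force: [-0.1, 0.2, -0.4]
gripper_width: 0.0136
gripper_force: 25.0
```

Next I'll lower to TCP z 0.168, check that the lid is seated and the forces are slack, then back out.

Emit:
drive_tool(increments=[[[-0.9,0,0,0.01,0],[-0.9,0,0,0.02,0],[-0.9,0,0,0.03,0],[-0.9,0,0,0.037,0],[-0.9,0,0,0.037,0]]])

```text
time_s: 23.4
tcp_pos: [0.4428, -0.2248, 0.1681]
eef_rot: [180.0, 0.0, -43.5]
contact_force: [0.1, 1.1, -0.6]
gripper_width: 0.0137
gripper_force: 25.0
```

```bash
cat > chk.py <<'E'
from h import *
import sys
s=r.get_state();T=s["tcp_pos"];F=[s["contact_force"]];z=.025
def ell(n,I,t,S=120):
    h=cv2.cvtColor(I,cv2.COLOR_BGR2HSV);m=camera_model(n);u,v=proj(m,[.447,-.231,z])[0].astype(int);sl=np.s_[v-18:v+16,u-26:u+26];hh=h[sl]
    k=np.zeros(h.shape[:2],np.uint8);k[sl]=((hh[...,0]>=t)&(hh[...,0]<34)&(hh[...,1]>S));k=cv2.morphologyEx(k,3,np.ones((5,5)))
    b=max(blobs(k),key=lambda b:b[0][4]);c=max(cv2.findContours(b[2].astype(np.uint8),0,1)[0],key=cv2.contourArea);e=cv2.fitEllipse(cv2.convexHull(c))
    print(n,t,b[0],np.round(e[0],1),np.round(e[1],1),round(e[2]),plane(m,[e[0]],z).round(4))
for n in("scene","side"):
    I=capture(n)[:,:,::-1].copy();cv2.imwrite(f"pics/{n}_{sys.argv[1]}.png",I);F.append(r.get_state()["contact_force"])
    for t in ((19,20) if n=="scene" else (15,16,17)):
        try: ell(n,I,t)
        except Exception as e: print(n,t,"none")
print(s["time_s"],T,np.mean(F,0))
E
python3 chk.py a
```

```text
scene 19 [262 351  38  24 658] [280.4 362.1] [24.  37.2] 86 [[ 0.4455 -0.233   0.025 ]]
scene 20 [262 352  37  23 532] [280.6 362.3] [22.7 36.8] 86 [[ 0.4456 -0.2334  0.025 ]]
side 15 [391 222  42  34 910] [405.3 236.9] [36.1 59.9] 83 [[ 0.4781 -0.2348  0.025 ]]
side 16 [406 234  24  16 274] [417.2 241.5] [14.8 23.7] 105 [[ 0.4471 -0.228   0.025 ]]
side 17 [406 234  23  16 168] [417.1 241.4] [13.7 22.6] 106 [[ 0.4475 -0.2283  0.025 ]]
23.4 [ 0.44283364 -0.22479358  0.16813068] [ 0.15877248  0.40086815 -0.94373882]
```

Emit:
drive_tool(increments=[[[-0.9,-0.01,0,0,0],[-0.9,-0.02,0,0,0],[-0.9,-0.03,0,0,0],[-0.9,-0.04,0,0,0],[-0.9,-0.05,0,0,0]]])

```text
time_s: 24.12
tcp_pos: [0.4384, -0.2206, 0.1682]
eef_rot: [-180.0, -0.0, -43.5]
contact_force: [0.4, 0.1, -1.2]
gripper_width: 0.0137
gripper_force: 25.0
```

```bash
python3 chk.py b | grep -v "side 15"
```

```text
scene 19 [262 351  38  24 658] [280.5 362. ] [24.5 37. ] 85 [[ 0.4458 -0.2326  0.025 ]]
scene 20 [262 352  37  23 544] [280.5 362.1] [23.4 36.5] 85 [[ 0.4456 -0.233   0.025 ]]
side 16 [406 234  24  16 281] [417.2 241.6] [15.3 23.7] 104 [[ 0.4471 -0.2275  0.025 ]]
side 17 [406 234  23  16 245] [417.  241.5] [15.  22.3] 99 [[ 0.4477 -0.2278  0.025 ]]
24.125 [ 0.43844283 -0.22058218  0.16821804] [ 0.26528503  0.17164865 -0.66102051]
```

Basket is unmoved; I'll continue withdrawing.

Emit:
drive_tool(increments=[[[-0.9,-0.012,0,0,0],[-0.9,-0.024,0,0,0],[-0.9,-0.036,0,0,0],[-0.9,-0.048,0,0,0],[-0.9,-0.06,0,0,0]]])

```text
time_s: 24.85
tcp_pos: [0.4332, -0.2156, 0.1682]
eef_rot: [-180.0, -0.0, -43.5]
contact_force: [0.9, -0.5, -0.9]
gripper_width: 0.0138
gripper_force: 25.0
```

Emit:
drive_tool(increments=[[[-0.9,-0.02,0,0,0],[-0.9,-0.04,0,0,0],[-0.9,-0.06,0,0,0],[-0.9,-0.07,0,0,0],[-0.9,-0.07,0,0,0]]])

```text
time_s: 25.48
tcp_pos: [0.4272, -0.2099, 0.1682]
eef_rot: [-180.0, -0.0, -43.5]
contact_force: [0.2, -0.0, -0.8]
gripper_width: 0.014
gripper_force: 25.0
```

```bash
python3 chk.py c | grep -v "side 15"
```

```text
scene 19 [262 350  38  25 685] [280.5 361.9] [24.6 37.2] 84 [[ 0.4459 -0.2324  0.025 ]]
scene 20 [263 351  36  24 634] [280.7 362.3] [23.1 36.2] 83 [[ 0.4458 -0.2334  0.025 ]]
side 16 [406 234  24  16 285] [417.3 241.3] [15.4 23.5] 99 [[ 0.4471 -0.2288  0.025 ]]
side 17 [406 234  23  16 230] [417.  241.3] [14.5 22.8] 99 [[ 0.4477 -0.2284  0.025 ]]
25.475 [ 0.42715483 -0.20987399  0.16823865] [ 0.16722913 -0.01296982 -0.99531653]
```

Emit:
drive_tool(increments=[[[-0.9,0,0,-0.1,0],[-0.9,0,0,-0.3,0],[-0.9,0,0,-0.55,0],[-0.9,0,0,-0.75,0],[-0.9,0,0,-0.75,0]]])

```text
time_s: 26.2
tcp_pos: [0.4284, -0.2103, 0.2609]
eef_rot: [-179.9, -0.2, -43.5]
contact_force: [1.3, 0.9, -1.0]
gripper_width: 0.014
gripper_force: 25.0
```

Emit:
drive_tool(increments=[[[-0.9,0,0,-0.3,0],[-0.9,0,0,-0.6,0],[-0.9,0,0,-0.75,0],[-0.9,0,0,-0.75,0]]])

```text
time_s: 26.7
tcp_pos: [0.4276, -0.21, 0.3489]
eef_rot: [-179.9, -0.1, -43.5]
contact_force: [-0.0, 0.4, -1.8]
gripper_width: 0.0141
gripper_force: 25.0
```

Emit:
drive_tool(increments=[[[-0.9,-0.15,-0.17,0,0],[-0.9,-0.35,-0.4,0,0],[-0.9,-0.55,-0.63,0,0],[-0.9,-0.778,-0.8925,0,0],[-0.9,-0.778,-0.8925,0,0]]])

```text
time_s: 27.32
tcp_pos: [0.4326, -0.066, 0.3467]
eef_rot: [179.9, 0.1, -43.3]
contact_force: [0.5, 0.2, -1.2]
gripper_width: 0.0139
gripper_force: 25.0
```

Emit:
drive_tool(increments=[[[-0.9,-0.2,-0.23,0,0],[-0.9,-0.4,-0.46,0,0],[-0.9,-0.6,-0.69,0,0],[-0.9,-0.778,-0.8925,0,0],[-0.9,-0.778,-0.8925,0,0]]])

```text
time_s: 27.95
tcp_pos: [0.4388, 0.075, 0.3467]
eef_rot: [179.9, 0.1, -43.4]
contact_force: [-1.6, -0.9, -0.9]
gripper_width: 0.0136
gripper_force: 25.0
```

Emit:
drive_tool(increments=[[[-0.9,-0.2,-0.23,0,0],[-0.9,-0.4,-0.46,0,0],[-0.9,-0.6,-0.69,0,0],[-0.9,-0.778,-0.8925,0,0],[-0.9,-0.778,-0.8925,0,0]]])

```text
time_s: 28.58
tcp_pos: [0.445, 0.2165, 0.3466]
eef_rot: [179.9, 0.0, -43.4]
contact_force: [0.3, -0.5, -0.5]
gripper_width: 0.0138
gripper_force: 25.0
```

Emit:
drive_tool(increments=[[[-0.9,0,0,0,-0.03],[-0.9,0,0,0,-0.06],[-0.9,0,0,0,-0.09],[-0.9,0,0,0,-0.11],[-0.9,0,0,0,-0.11]]])

```text
time_s: 29.2
tcp_pos: [0.445, 0.2146, 0.3477]
eef_rot: [180.0, 0.0, -4.0]
contact_force: [0.5, 0.1, -1.0]
gripper_width: 0.0138
gripper_force: 25.0
```

Emit:
drive_tool(increments=[[[-0.9,0,0,0,-0.028],[-0.9,0,0,0,-0.0553],[-0.9,0,0,0,-0.0553],[-0.9,0,0,0,-0.0553]]])

```text
time_s: 29.7
tcp_pos: [0.445, 0.2155, 0.348]
eef_rot: [180.0, 0.0, 15.7]
contact_force: [-0.3, 0.8, -1.0]
gripper_width: 0.0134
gripper_force: 25.0
```

Emit:
drive_tool(increments=[[[-0.9,0,0,0,0],[-0.9,0,0,0,0],[-0.9,0,0,0,0]]])

```text
time_s: 30.08
tcp_pos: [0.445, 0.216, 0.3482]
eef_rot: [180.0, 0.0, 16.0]
contact_force: [0.3, 0.4, -1.5]
gripper_width: 0.0139
gripper_force: 25.0
```

Emit:
drive_tool(increments=[[[-0.9,0,0,0.12,0],[-0.9,0,0,0.27,0],[-0.9,0,0,0.42,0],[-0.9,0,0,0.55,0],[-0.9,0,0,0.6,0]]])

```text
time_s: 30.7
tcp_pos: [0.4445, 0.2156, 0.2748]
eef_rot: [180.0, 0.1, 16.0]
contact_force: [0.5, -0.4, -0.3]
gripper_width: 0.014
gripper_force: 25.0
```

Emit:
drive_tool(increments=[[[-0.9,0,0,0.07,0],[-0.9,0,0,0.15,0],[-0.9,0,0,0.22,0],[-0.9,0,0,0.27,0],[-0.9,0,0,0.3,0]]])

```text
time_s: 31.32
tcp_pos: [0.445, 0.2159, 0.2398]
eef_rot: [180.0, 0.0, 16.0]
contact_force: [0.2, -0.2, -0.4]
gripper_width: 0.014
gripper_force: 25.0
```

Emit:
drive_tool(increments=[[[-0.9,0,0,0.12,0],[-0.9,0,0,0.25,0],[-0.9,0,0,0.4,0],[-0.9,0,0,0.54,0],[-0.9,0,0,0.61,0]]])

```text
time_s: 31.95
tcp_pos: [0.4444, 0.2154, 0.1653]
eef_rot: [179.9, 0.1, 16.0]
contact_force: [0.2, -0.3, -0.7]
gripper_width: 0.0137
gripper_force: 25.0
```

Emit:
drive_tool(increments=[[[-0.9,0,0,0.01,0],[-0.9,0,0,0.02,0],[-0.9,0,0,0.03,0],[-0.9,0,0,0.04,0],[-0.9,0,0,0.04,0]]])

```text
time_s: 32.58
tcp_pos: [0.445, 0.2159, 0.1623]
eef_rot: [-180.0, -0.0, 16.0]
contact_force: [-0.3, 0.3, -1.2]
gripper_width: 0.014
gripper_force: 25.0
```

Collar is about 1 mm above the wood, so I'll lower the last bit and read the force.

Emit:
drive_tool(increments=[[[-0.9,0,0,0.004,0],[-0.9,0,0,0.008,0],[-0.9,0,0,0.01,0],[-0.9,0,0,0.01,0]]])

```text
time_s: 33.08
tcp_pos: [0.4451, 0.216, 0.1613]
eef_rot: [-180.0, -0.0, 16.0]
contact_force: [-1.5, -0.9, 3.7]
gripper_width: 0.0138
gripper_force: 25.0
```

Emit:
drive_tool(increments=[[[-0.6,0,0,0,0],[-0.4,0,0,0,0],[-0.2,0,0,0,0],[0,0,0,0,0],[0,0,0,0,0]]])

```text
time_s: 33.7
tcp_pos: [0.445, 0.2159, 0.161]
eef_rot: [180.0, 0.0, 16.0]
contact_force: [-0.2, 0.0, 0.9]
gripper_width: 0.0428
gripper_force: 0.0
```

Emit:
drive_tool(increments=[[[0,0,0,-0.1,0],[0,0,0,-0.3,0],[0,0,0,-0.6,0],[0,0,0,-0.9,0],[0,0,0,-1,0]]])

```text
time_s: 34.33
tcp_pos: [0.4458, 0.2165, 0.2843]
eef_rot: [-179.9, -0.2, 16.0]
contact_force: [0.3, 0.2, -0.9]
gripper_width: 0.0438
gripper_force: 0.0
```

Emit:
drive_tool(increments=[[[0.3,0,0.3,-0.3,0],[0.3,0,0.3,-0.5,0],[0.3,0,0.3,-0.5,0],[0.3,0,0.3,-0.5,0],[0.3,0,0.3,-0.5,0]]])

```text
time_s: 34.95
tcp_pos: [0.4545, 0.1812, 0.3401]
eef_rot: [180.0, 0.1, 16.0]
contact_force: [0.3, -0.4, 0.2]
gripper_width: 0.0569
gripper_force: 0.0
```

```bash
python3 chk.py d | grep -v "side 15"
python3 - <<'E'
from h import *
# compare handle / scene with the first pictures
for n,(x0,y0,x1,y1) in (("scene",(190,170,230,275)),("side",(325,325,400,430))):
    a=cv2.imread(f"pics/{n}0.png").astype(int);b=cv2.imread(f"pics/{n}_d.png").astype(int)
    for nm,i in(("before",a),("now",b)):
        h=cv2.cvtColor(i.astype(np.uint8),cv2.COLOR_BGR2HSV);k=np.zeros(h.shape[:2],bool);k[y0:y1,x0:x1]=((h[...,0]>3)&(h[...,0]<13)&(h[...,1]>185)&(h[...,2]>60))[y0:y1,x0:x1]
        B=max(blobs(k,5),key=lambda b:b[0][4]);print(n,nm,B[0],B[1])
    d=(np.abs(a-b).sum(2)>120).astype(np.uint8);d=cv2.morphologyEx(d,2,np.ones((3,3)))
    for B in blobs(d,25): print("  changed",B[0])
E
```

```text
scene 19 [262 350  38  25 735] [280.3 361.8] [24.8 37.6] 87 [[ 0.4455 -0.2322  0.025 ]]
scene 20 [262 351  37  24 698] [280.  361.9] [24.  36.5] 86 [[ 0.4451 -0.2323  0.025 ]]
side 16 none
side 17 none
34.95 [0.45449798 0.18124177 0.34006474] [0.11033995 0.21789513 0.26520234]Traceback (most recent call last):
  File "<stdin>", line 7, in <module>
ValueError: max() iterable argument is empty
```

Run:
```python
from h import *
for n in ("scene","side"):
    a=cv2.imread(f"pics/{n}0.png").astype(int);b=cv2.imread(f"pics/{n}_d.png").astype(int)
    d=(np.abs(a-b).sum(2)>120).astype(np.uint8);d=cv2.morphologyEx(d,2,np.ones((3,3)))
    for B in blobs(d,25): print(n,"changed",B[0])
    x0,y0,x1,y1=(200,180,222,214) if n=="scene" else (362,330,392,370)
    g=lambda i:cv2.cvtColor(i.astype(np.uint8),6)
    res=cv2.matchTemplate(g(b)[y0-15:y1+15,x0-15:x1+15],g(a)[y0:y1,x0:x1],5);_,v,_,l=cv2.minMaxLoc(res);print(n,"rod shift",l[0]-15,l[1]-15,"corr",round(v,3))
```

```text
scene changed [   0    0   87   16 1171]
scene changed [ 183    0   50   24 1116]
scene changed [ 49  17  39   5 142]
scene changed [  50   24   41   33 1197]
scene changed [190  29  39   8 271]
scene changed [ 174   44   79   47 1289]
scene changed [ 56  60  38  13 468]
scene changed [ 63  76  29   6 144]
scene changed [ 54  87  51  33 636]
scene changed [202  99  10  23 196]
scene changed [ 87 124   9  16 109]
scene changed [  0 198   8  18 127]
scene changed [ 10 199  20  43 372]
scene changed [200 205   9   5  27]
scene changed [ 142  251   92   38 1687]
scene changed [  6 279  10  10  44]
scene changed [ 30 299  32  14 238]
scene changed [261 356  37  26 735]
scene changed [  0 365   9   7  38]
scene rod shift 0 0 corr 0.797
side changed [  360     0   111   178 15172]
side changed [509   0   8   5  29]
side changed [ 516    0  124   54 3962]
side changed [ 359  178   77   95 4847]
side changed [594 297  18  30 382]
side changed [373 336  11   6  63]
side changed [ 368  350   89  130 5705]
side changed [584 385   8   8  47]
side changed [ 553  416   87   42 1792]
side rod shift 0 -1 corr 0.762
```

```bash
python3 -c "
from plant import job
print(job.close_job())"
```

```text
the job is handed in; nothing more can be done
None
```

I handed the job in at about 35 s: the basket sits upright on the dish's floor, unhooked, and the rod is back in its stand with the collar on the wood; the hand-in gave no verdict.

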